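# Tip a carton onto the feed bed and push it home

### The job

Get the yellow carton ready for the packing line, only by pushing; never pick anything up. First push the red stop bar over until it lies fully down across the feed bed, then tip the standing yellow carton over toward the bar so that it lies flat with its blue label facing up, and last push it gently along the bed, without ramming it, until its end rests square against the stop bar. Leave the other things on the bench where they are, and finish with the carton lying still and the hand clear.

Things in the scene. Friction and masses are not known exactly. Their poses are not given: they have to be found in the camera images.
- bed: Fixed steel feed bed, 150 mm wide (x), 505 mm long (y from -280 to +225 mm). Origin on the table. z up; +y is the feed direction, to the stop bar. Sliding surface at z = 40 mm. Two blue rails, 10 mm thick, 20 mm high above the surface, from y = -280 to +150 mm; channel between them x = -58 to +58 mm. Stop bar at y = 190 mm; a grey block at x = 86, y = 190 mm, 46 mm high, is its rest.
- stop_bar (a joint): Stiff hinge of the red stop bar, rad. 0: the bar stands upright; 1.571 (end stop): it lies across the bed along the bed's +x; negative: it leans away from the bed (limit -0.35). Starts between -0.3 and 0.3 and moves only in the bed's x-z plane. It stays where it is left, so it must be pushed all the way down (friction 0.2 N m at the hinge, bar 0.15 kg).
- bar_hinge (a point): Hinge axis of the stop bar, on the robot's side of the bed: at x = -90, y = 190, z = 58 mm in the bed's frame (axis along the bed's y), between two grey cheeks.
- bar_tip (a point): Centre of the free end of the red stop bar (white band near it), 180 mm from the hinge axis. The bar is straight, 24 x 24 mm in section, centred on the line from hinge to tip. Lying down it spans 46 to 70 mm above the table and its face towards the carton is at y = 178 mm of the bed.
- pack: Yellow carton, rigid, 100 (x) x 45 (y) x 150 mm (z), 0.2 to 0.42 kg. Origin: centre of its underside; z to its top. Starts upright on the bed between the rails, at y = -180 to -80 mm of the bed, turned at most 0.08 rad. Blue label on its -y broad face, which at first looks away from the stop bar. Pushed above 110 mm of its height it tips without sliding; past 17 degrees it falls over by itself.
- pack_label (a point): Centre of the blue-labelled broad face of the yellow carton (75 mm from its underside, 22.5 mm off its middle plane).
- pack_center (a point): Centre of the volume of the yellow carton.
- pack_top (a point): Centre of the top end face of the yellow carton (100 x 45 mm, 150 mm from its underside): the end that must come to rest against the stop bar.
- carton_a: Bystander: white carton with a green label, 100 x 45 x 150 mm, standing on the table on the robot's right. Origin at the centre of its underside.
- carton_b: Bystander: another white carton with a green label, like carton_a.
- bottle: Bystander: amber bottle with red cap and label, 62 mm in diameter, 190 mm high, on the table on the robot's left. Origin at the centre of its underside.
- tape: Bystander: roll of brown tape, 100 mm outside diameter, 48 mm high, lying flat on the table beyond the bed. Origin at the centre of its underside.
- marker: Bystander: black marker 16 mm thick, about 130 mm long, lying on the table beyond the bed.
- scraper: Bystander: orange-handled spatula lying on the table on the left of the robot.
Mind the look-alikes: they are no part of the job. What is shaped like the pack but purple or turquoise is not meant.

How it is judged:
By the outcome, as a careful person would: the job done as asked, in the order asked, and still so for the second after the job is handed in, with the robot touching nothing.
It also fails if it takes over 61 s, if anything falls off the work surface, if the arm or the gripper's body presses on something with over 40 N, if the wrist force passes 120 N, or if a joint passes its speed limit or range.

### The arm

A 6-joint arm with a two-finger parallel gripper is mounted at the origin on the work surface. World frame = base frame: x ahead of the robot, y to its left, z up, the work surface at z = 0. Lengths are in m, angles in rad, forces in N, time in s.
With the tool pointing down it reaches from about 0.275 to 0.775 m from the base axis. Payload 14.6 kg.
Tool frame: the origin (TCP) lies between the finger pads; the fingertips stand 17 mm ahead of it and the grasp point (between the pads) lies 2 mm behind it (r.tip_extent is the distance from the TCP to the fingertips, in m); z points along the fingers, y is the line along which they close (so a half turn about z gives the same grasp; the last joint's range is limited). The gripper opens to 85 mm and grips with 20 to 120 N. Pads are 22 mm wide; open, the fingers measure 114 mm over their backs; the gripper's body (76 mm by 85 mm) begins 54 mm behind the grasp point. The pads swing forward as they close: fully open they stand 13 mm farther back than shut.
Start: joints at [-1.496, 0.263, -0.048, 1.259, 0, 1.415], TCP at [0.12, -0.511, 0.248] pointing down, gripper open.
Joint ranges: [-2.65, 2.65], [-0.89, 1.7], [-1.18, 1.37], [-2.13, 2.11], [-1.35, 1.29], [-3.14, 3.14]. Speed limits (rad/s): [1.89, 1.89, 2.57, 2.79, 3.14, 3.14].

### API

Orientations are given as a unit quaternion [x, y, z, w].
In Python, from bench import readout, optics, r gives the robot as it stands. The module is installed in compiled form; this text tells all that it offers.
- The arm moves only by the tool apply_moves, never from a script. Its argument "targets" is a list of rows, each a list of 6 numbers: the shift along the tool's x, y, z each as a share of 20 cm, from -1 to 1, then the turn, a rotation vector about the tool's x, y, z each as a share of 30 degrees, from -1 to 1. In form: [[dx, dy, dz, rx, ry, rz], ...]. A call has 1 to 10 rows; each row is the pose to reach, as a shift and turn from the pose commanded when the call began, along the tool's axes at that moment; what a row does not reach only later rows make up. A row lasts 1/8 s, in which the tool goes at most 62.5 mm and 10.7 degrees, less where a joint would pass 70% of its speed; a pose out of reach is approached as far as the arm can. A call with a number of a shift or a turn outside -1 to 1 is refused whole. A call with a gripper value outside its range is refused whole. "gripper" is the closure, from 0 (fully open) to 1 (shut), set as the call begins (left out, the last holds). The fingers move at their own pace and stop on an object; "force" is the grip in N (left out, the last holds). Time passes only in rows, so rows that repeat a pose let the fingers close. It gives the time, the measured TCP pose, the force, the opening and the grip force at its end, in the units of the state.
- readout.get_obs(): the state, without advancing time (a new reading comes with each control period).
- optics.read_camera(name): name is "scene" or "top"; returns the picture (400x640x3 uint8, red, green, blue); there is no depth.
- optics.get_calibration(name): a dict with "mtx" (3x3 intrinsics, pixels), "k1" (the pictures are not rectified: a ray, as slopes to the right and down, at radius r is drawn at 1 + k1 r^2 times it, then the intrinsics apply), "origin" and "rotation" of the camera in the world. Camera axes: x right, y down, z forward; pixel columns grow to the right and rows downward; lengths in m; the calibration is good to about 2 mm. A picture is of the moment at which its call begins. get_calibration takes no time and is no camera call.
- r.hand_in(): hands the job in; it is judged then, once.
The state is a dict: "clock": time; "joints": joint angles; "qvel": joint speeds; "joint_efforts": joint torques, N m; "position": TCP position; "tcp_rot": TCP orientation; "wrist_force": force on the tool from outside, world axes, zero at the start; "wrist_torque": the same for the moment, N m; "finger_gap": finger opening in m; "grasp_force": force on a finger pad.
Only numpy, scipy, OpenCV 4.12 (cv2) and the standard library are available. Lean on these libraries where they do the work, as an engineer would, in place of code of your own. Each camera call takes 0.05 s, during which the arm holds its last target. There are 200 camera calls.

## Working session

There is one attempt and no reset: what is moved stays moved. The work goes in short steps, Python scripts to look and compute and a tool call to move; the robot and the scene stay as the last step left them, time stands still between calls to the robot, and variables do not carry over. Pictures are saved under pics/ and viewed, at most 10 in all, crops included, and the job is handed in when it is done.

Besides the shell and the picture viewer there is one more tool, called by a JSON object that holds its "name" and its "arguments", one argument or row to a line. apply_moves: Moves the arm, as the interface text tells. Its arguments: {"type":"object","properties":{"targets":{"type":"array","items":{"type":"array","items":{"type":"number","minimum":-1,"maximum":1}}},"gripper":{"type":"number"},"force":{"type":"number"}},"required":["targets"]}

```bash
mkdir -p pics; python3 - <<'E'
from bench import readout, optics, r
import cv2
for n in("scene","top"):
    cv2.imwrite(f"pics/{n}0.png",optics.read_camera(n)[:,:,::-1]); print(n,optics.get_calibration(n))
print(readout.get_obs(), r.tip_extent)
E
```

```text
scene {'mtx': array([[365.61761068,   0.        , 315.26507801],
       [  0.        , 365.61761068, 197.66427478],
       [  0.        ,   0.        ,   1.        ]]), 'k1': 0.01387678939881699, 'origin': array([ 1.21272726, -0.27191499,  1.27447063]), 'rotation': array([ 0.79969436,  0.53603276, -0.15645903, -0.22063179])}
top {'mtx': array([[361.07913025,   0.        , 321.3937069 ],
       [  0.        , 361.07913025, 195.90977288],
       [  0.        ,   0.        ,   1.        ]]), 'k1': -0.0364011981006084, 'origin': array([ 0.46528156, -0.03147275,  1.4618032 ]), 'rotation': array([ 0.71314432, -0.70021338,  0.02289426, -0.0245409 ])}
{'clock': 0.1, 'joints': array([-1.49630192e+00,  2.63473103e-01, -4.88412892e-02,  1.25937045e+00,
        1.67000346e-05,  1.41548644e+00]), 'qvel': array([ 7.16485047e-05,  2.02057905e-04,  1.11333275e-03,  9.73567165e-04,
       -1.36470468e-03,  1.36614193e-03]), 'joint_efforts': array([ 4.79306909e-03, -6.38575459e+01,  3.85065293e+01,  1.00215920e-02,
       -1.68314850e-04,  1.50103307e-05]), 'position': array([ 0.11956705, -0.5109934 ,  0.24788601]), 'tcp_rot': array([ 9.93405911e-01,  1.14649463e-01,  2.62897479e-05, -4.43557329e-04]), 'wrist_force': array([-0.33401141, -1.30652337, -0.1431852 ]), 'wrist_torque': array([ 0.01427437, -0.00705554,  0.0560475 ]), 'grasp_force': 0.0, 'finger_gap': 0.08560702392511367} 0.017
```

View pics/scene0.png

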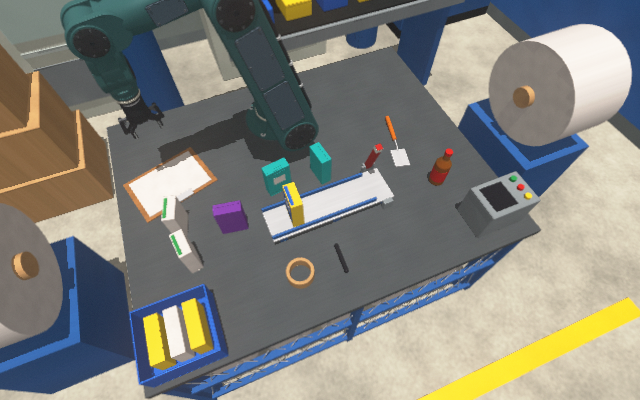

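View pics/top0.png

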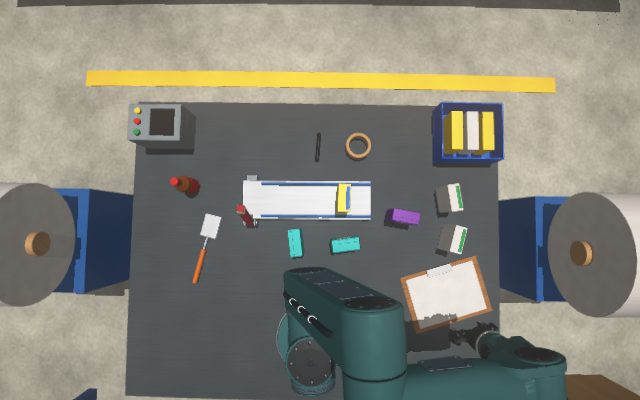

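The top view shows the bed spanning (243..371, 180..220), with the yellow carton at (343,197) and the red bar's tip at (241,209). Possible mix-ups:
- yellow cartons in the blue bin at (457,131) and (487,131)
- turquoise blocks at (294,243) and (345,245)
- purple block at (405,216)
- white cartons at (452,197) and (455,239)

I choose the yellow one standing on the bed at (343,197), which is (293,203) in the scene view. Next I'll measure it and check it in a crop.

```bash
cat > h.py <<'E'
import numpy as np, cv2
from scipy.spatial.transform import Rotation as R
from bench import readout, optics, r
C={n:optics.get_calibration(n) for n in("scene","top")}
def ray(n,uv):
    c=C[n];p=np.linalg.inv(c["mtx"])@[uv[0],uv[1],1.]; d=p[:2]; s=d.copy()
    for _ in range(10): s=d/(1+c["k1"]*(s@s))
    return c["origin"],R.from_quat(c["rotation"]).apply([s[0],s[1],1])
def onz(n,uv,z):
    o,d=ray(n,uv); return o+d*(z-o[2])/d[2]
def two(a,b):
    (o,d),(p,e)=ray("scene",a),ray("top",b); s=np.linalg.lstsq(np.c_[d,-e],p-o,rcond=None)[0]
    A,B=o+s[0]*d,p+s[1]*e; return (A+B)/2,np.linalg.norm(A-B)
def proj(n,P):
    c=C[n];q=R.from_quat(c["rotation"]).inv().apply(np.array(P)-c["origin"]); s=q[:2]/q[2]; s=s*(1+c["k1"]*(s@s))
    return (c["mtx"]@[s[0],s[1],1])[:2]
def hsv(im): return cv2.cvtColor(im,cv2.COLOR_RGB2HSV)
def mask(im,lo,hi,box):
    m=cv2.inRange(hsv(im),lo,hi); k=np.zeros_like(m); x0,y0,x1,y1=box; k[y0:y1,x0:x1]=m[y0:y1,x0:x1]; return k
E
python3 - <<'E'
from h import *
t=optics.read_camera("top"); s=optics.read_camera("scene")
w=mask(t,(0,0,170),(179,45,255),(225,165,385,235))
c=max(cv2.findContours(w,0,1)[0],key=cv2.contourArea)
print("bed white rect",cv2.minAreaRect(c))
b=mask(t,(100,120,60),(125,255,255),(225,165,385,235))
for c in cv2.findContours(b,0,1)[0]:
    if cv2.contourArea(c)>15:
        q=cv2.minAreaRect(c); print("blue",q); [print("  ",onz("top",p,.06).round(4)) for p in cv2.boxPoints(q)]
for nm,im,box in(("top",t,(225,165,385,235)),("scene",s,(255,130,410,245))):
    for lab,lo,hi in(("yel",(20,120,80),(35,255,255)),("red",(0,120,60),(8,255,255))):
        m=mask(im,lo,hi,box)
        for c in cv2.findContours(m,0,1)[0]:
            if cv2.contourArea(c)>8: q=cv2.minAreaRect(c); print(nm,lab,cv2.contourArea(c),cv2.boundingRect(c),cv2.boxPoints(q).round(1).tolist())
a=cv2.resize(t[165:235,225:385],None,fx=5,fy=5,interpolation=cv2.INTER_CUBIC)
d=cv2.resize(s[135:245,250:410],None,fx=2,fy=2)
d=cv2.resize(s[140:190,280:400],None,fx=6.666,fy=5,interpolation=cv2.INTER_CUBIC)[:,:800]
cv2.imwrite("pics/crop1.png",np.vstack([a,d])[:600,:,::-1])
E
```

```text
bed white rect ((305.5694274902344, 199.02581787109375), (126.8743667602539, 42.727420806884766), 3.0393993854522705)
blue ((297.5, 215.5), (1.0, 73.0), 90.0)
   [0.4809 0.2057 0.06  ]
   [ 0.4862 -0.0776  0.06  ]
   [ 0.4823 -0.0776  0.06  ]
   [0.477  0.2056 0.06  ]
blue ((347.3323059082031, 197.51846313476562), (2.4961509704589844, 21.0786075592041), 3.1798300743103027)
   [ 0.5142 -0.1218  0.06  ]
   [ 0.5963 -0.1252  0.06  ]
   [ 0.596  -0.1349  0.06  ]
   [ 0.5139 -0.1315  0.06  ]
blue ((299.5, 183.5), (1.0, 75.0), 90.0)
   [0.6057 0.2055 0.06  ]
   [ 0.611  -0.0873  0.06  ]
   [ 0.6071 -0.0873  0.06  ]
   [0.6018 0.2054 0.06  ]
top yel 220.5 (336, 184, 15, 29) [[335.8999938964844, 211.6999969482422], [337.0, 183.60000610351562], [350.0, 184.10000610351562], [348.8999938964844, 212.1999969482422]]
top red 62.0 (241, 212, 12, 13) [[240.5, 215.3000030517578], [246.5, 211.3000030517578], [254.10000610351562, 222.60000610351562], [248.10000610351562, 226.60000610351562]]
top red 30.0 (237, 205, 7, 7) [[237.0, 205.0], [243.0, 205.0], [243.0, 211.0], [237.0, 211.0]]
scene yel 375.5 (282, 182, 22, 45) [[281.3999938964844, 184.8000030517578], [295.3999938964844, 180.8000030517578], [307.29998779296875, 222.5], [293.29998779296875, 226.5]]
scene red 96.5 (365, 150, 15, 18) [[363.20001220703125, 165.39999389648438], [372.3999938964844, 149.1999969482422], [379.0, 153.0], [369.79998779296875, 169.1999969482422]]
scene red 26.0 (375, 144, 8, 6) [[374.6000061035156, 145.1999969482422], [379.79998779296875, 142.60000610351562], [382.3999938964844, 147.8000030517578], [377.20001220703125, 150.39999389648438]]
```

View pics/crop1.png

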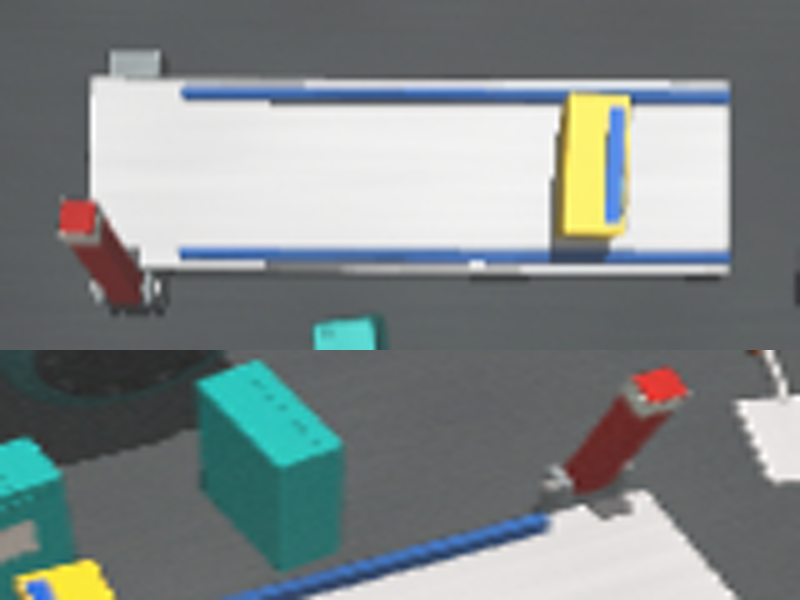

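The crop confirms the choice: the yellow carton stands between the rails, with its blue label on the side away from the bar. The bar leans slightly, with its red tip at top (240.5,208.5) and scene (379,147). Now I'll get the bed pose to sub-pixel accuracy.

```bash
cat > bed.py <<'E'
from h import *
def fit(t):
    h=hsv(t).astype(float); blue=t[...,2].astype(float)-t[...,0]
    L=[]
    for y0,y1 in((180,188),(211,220)):
        P=[]
        for u in list(range(265,325))+list(range(355,368)):
            w=np.clip(blue[y0:y1,u]-25,0,None)
            if w.sum()>30: P.append(onz("top",(u,(w*np.arange(y0,y1)).sum()/w.sum()),.06)[:2])
        P=np.array(P); L.append(np.polyfit(P[:,1],P[:,0],1)); print("rail",L[-1],len(P),np.std(P[:,0]-np.polyval(L[-1],P[:,1])))
    g=t.sum(2).astype(float)
    E=[]
    for a,b,s in((236,250,1),(364,378,-1)):
        P=[]
        for v in range(190,204):
            row=g[v,a:b]; th=(row.max()+row.min())/2; d=np.diff((row>th).astype(int)); i=np.where(d==s)[0]
            if len(i): i=i[-1] if s<0 else i[0]; P.append(onz("top",(a+i+(th-row[i])/(row[i+1]-row[i]),v),.04)[:2])
        E.append(np.array(P)); print("end",np.median(E[-1],0),len(P))
    return L,E
if __name__=="__main__":
    t=optics.read_camera("top"); L,E=fit(t)
    for p in((243,180.2),(370.8,180.8),(370.8,219.8)): print(onz("top",p,.04).round(4))
    print("tip",two((379,147),(240.5,208.5)))
    print("pack top", [onz("top",(x/5+225,y/5+165),.19).round(4) for x,y in((570,92),(631,95),(626,237),(563,234))])
E
python3 bed.py
```

```text
rail [-0.01040571  0.60793237] 73 0.0004032005632209226
rail [-0.00936487  0.48233764] 73 0.0003041444991573778
end [0.55275948 0.28458963] 14
end [ 0.56197717 -0.22049453] 14
[0.6176 0.2848 0.04  ]
[ 0.6243 -0.2218  0.04  ]
[ 0.4702 -0.2232  0.04  ]
tip (array([0.50083236, 0.25160999, 0.22281976]), np.float64(0.004368791458414845))
pack top [array([ 0.5962, -0.0892,  0.19  ]), array([ 0.5949, -0.1324,  0.19  ]), array([ 0.4944, -0.1302,  0.19  ]), array([ 0.4957, -0.0858,  0.19  ])]
```

```bash
cat > go.py <<'E'
# usage: go.py x y z yaw  -> shares for tool-down target (world)
import sys
from h import *
o=readout.get_obs(); T=R.from_quat(o["tcp_rot"]); a=[float(v) for v in sys.argv[1:]]
print("t",o["clock"],"pos",o["position"].round(4),"F",o["wrist_force"].round(1),"gap",round(o["finger_gap"],3))
G=R.from_matrix(np.c_[[np.cos(a[3]),np.sin(a[3]),0],[np.sin(a[3]),-np.cos(a[3]),0],[0,0,-1]])
d=T.inv().apply(np.array(a[:3])-o["position"])/.2; w=(T.inv()*G).as_rotvec()/np.radians(30)
print("shift",d.round(3),"turn",w.round(3))
E
python3 go.py .30 -.40 .29 1.5807; python3 go.py .36 .2486 .207 1.5807
```

```text
t 0.25 pos [ 0.1196 -0.5111  0.2481] F [-0.  -0.4 -0.6] gap 0.085
shift [ 1.005 -0.335 -0.209] turn [-1.00e-03 -1.00e-03 -2.58e+00]
t 0.25 pos [ 0.1196 -0.5111  0.2481] F [-0.  -0.4 -0.6] gap 0.085
shift [ 2.036 -3.425  0.207] turn [-1.00e-03 -1.00e-03 -2.58e+00]
```

{"name": "apply_moves", "arguments": {
  "targets": [
    [0.2,-0.07,-0.2,0,0,-0.3],
    [0.6,-0.2,-0.21,0,0,-0.6],
    [0.9,-0.33,-0.21,0,0,-0.86],
    [0.9,-0.33,-0.21,0,0,-0.86],
    [0.9,-0.33,-0.21,0,0,-0.86]
  ],
  "gripper": 1
}}

```text
clock: 0.88
position: [0.2809, -0.405, 0.2904]
tcp_rot: [0.942, 0.335, 0.0, 0.0]
wrist_force: [0.5, 0.1, -0.6]
finger_gap: 0.0002
grasp_force: 0.0
```

```bash
python3 go.py .38 -.25 .29 1.5807
```

```text
t 0.875 pos [ 0.2809 -0.405   0.2904] F [ 0.5  0.1 -0.6] gap 0.0
shift [ 0.873 -0.289  0.002] turn [ 0.    -0.    -1.715]
```

{"name": "apply_moves", "arguments": {
  "targets": [
    [0.3,-0.1,0,0,0,-0.3],
    [0.6,-0.2,0,0,0,-0.6],
    [0.87,-0.29,0,0,0,-0.86],
    [0.87,-0.29,0,0,0,-0.86],
    [0.87,-0.29,0,0,0,-0.86]
  ]
}}

```text
clock: 1.5
position: [0.3783, -0.2522, 0.2902]
tcp_rot: [0.845, 0.535, -0.0, 0.0]
wrist_force: [-0.5, 0.5, 0.0]
finger_gap: -0.0003
grasp_force: 0.0
```

```bash
python3 go.py .38 -.05 .29 1.5807
```

```text
t 1.5 pos [ 0.3783 -0.2522  0.2902] F [-0.5  0.5  0. ] gap -0.0
shift [ 0.918 -0.424  0.001] turn [-0.     0.001 -0.862]
```

{"name": "apply_moves", "arguments": {
  "targets": [
    [0.3,-0.14,0,0,0,-0.3],
    [0.6,-0.28,0,0,0,-0.6],
    [0.92,-0.42,0,0,0,-0.862],
    [0.92,-0.42,0,0,0,-0.862],
    [0.92,-0.42,0,0,0,-0.862]
  ]
}}

```text
clock: 2.12
position: [0.3812, -0.0498, 0.2903]
tcp_rot: [0.704, 0.71, -0.0, 0.0]
wrist_force: [-0.7, -0.4, -0.0]
finger_gap: 0.0003
grasp_force: 0.0
```

```bash
python3 go.py .37 .14 .29 1.5807;python3 go.py .40 .2486 .207 1.5807
```

```text
t 2.125 pos [ 0.3812 -0.0498  0.2903] F [-0.7 -0.4 -0. ] gap 0.0
shift [ 0.95  -0.047  0.001] turn [ 0.     0.001 -0.001]
t 2.125 pos [ 0.3812 -0.0498  0.2903] F [-0.7 -0.4 -0. ] gap 0.0
shift [1.491 0.108 0.416] turn [ 0.     0.001 -0.001]
```

Now the tool x axis points along the bed's +y, and tool y along +x.

{"name": "apply_moves", "arguments": {
  "targets": [
    [0.3,0,0,0,0,0],
    [0.6,0,0,0,0,0],
    [0.9,0,0,0,0,0],
    [1,0,0,0,0,0],
    [1,0,0,0,0,0],
    [1,0,0,0,0,0]
  ]
}}

```text
clock: 2.88
position: [0.3796, 0.1493, 0.2901]
tcp_rot: [0.704, 0.71, -0.0, 0.0]
wrist_force: [0.6, -0.9, 0.5]
finger_gap: -0.0004
grasp_force: 0.0
```

```bash
python3 go.py .42 .2486 .207 1.5807
```

```text
t 2.875 pos [0.3796 0.1493 0.2901] F [ 0.6 -0.9  0.5] gap -0.0
shift [0.495 0.206 0.415] turn [-0.     0.001 -0.003]
```

{"name": "apply_moves", "arguments": {
  "targets": [
    [0.25,0,0,0,0,0],
    [0.5,0,0,0,0,0],
    [0.5,0.1,0.2,0,0,0],
    [0.5,0.2,0.415,0,0,0],
    [0.5,0.2,0.415,0,0,0],
    [0.5,0.2,0.415,0,0,0]
  ]
}}

```text
clock: 3.62
position: [0.4182, 0.2503, 0.2085]
tcp_rot: [0.704, 0.71, 0.0, 0.0]
wrist_force: [0.5, 0.1, -0.1]
finger_gap: 0.0001
grasp_force: 0.0
```

```bash
python3 go.py .42 .2486 .207 1.5807; python3 - <<'E'
import numpy as np
for th in np.linspace(.284,1.571,10):
    rho=.14; x=.4526+rho*np.sin(th)-.012*np.cos(th); z=.058+rho*np.cos(th)+.012*np.sin(th)
    print(th.round(2), "dy",round((x-.0145-.42)/.2,3),"dz",round((.207-(z+.017))/.2,3))
E
```

```text
t 3.625 pos [0.4182 0.2503 0.2085] F [ 0.5  0.1 -0.1] gap 0.0
shift [-0.009  0.009  0.007] turn [ 0.001 -0.    -0.002]
0.28 dy 0.229 dz -0.029
0.43 dy 0.326 dz -0.002
0.57 dy 0.418 dz 0.038
0.71 dy 0.503 dz 0.091
0.86 dy 0.58 dz 0.156
1.0 dy 0.647 dz 0.231
1.14 dy 0.702 dz 0.314
1.28 dy 0.745 dz 0.405
1.43 dy 0.775 dz 0.501
1.57 dy 0.791 dz 0.6
```

{"name": "apply_moves", "arguments": {
  "targets": [
    [0.12,0,-0.01,0,0,0],
    [0.23,0,-0.01,0,0,0],
    [0,0.12,0,0,0,0]
  ]
}}

```text
clock: 4.0
position: [0.4414, 0.2541, 0.2093]
tcp_rot: [0.701, 0.713, 0.002, 0.0]
wrist_force: [0.5, -0.3, -0.4]
finger_gap: -0.0002
grasp_force: 0.0
```

I put the first two rows on the wrong axis, but the tool touched nothing. Now the actual push.

{"name": "apply_moves", "arguments": {
  "targets": [
    [0,0.06,0,0,0,0],
    [0,0.12,0,0,0,0],
    [0,0.21,0.01,0,0,0],
    [0,0.3,0.05,0,0,0],
    [0,0.38,0.1,0,0,0],
    [0,0.46,0.16,0,0,0],
    [0,0.53,0.24,0,0,0],
    [0,0.59,0.32,0,0,0],
    [0,0.63,0.41,0,0,0],
    [0,0.66,0.5,0,0,0]
  ]
}}

```text
clock: 5.25
position: [0.5741, 0.2529, 0.1059]
tcp_rot: [0.703, 0.711, -0.0, -0.0]
wrist_force: [-0.2, -0.8, 1.1]
finger_gap: -0.0
grasp_force: 0.4
```

```bash
python3 go.py .5786 .2486 .087 1.5807; python3 - <<'E'
from h import *
t=optics.read_camera("top");s=optics.read_camera("scene")
cv2.imwrite("pics/a.png",cv2.resize(np.vstack([t[160:235,200:360],s[110:240,240:400]])[:,:,::-1],None,fx=2.8,fy=2.8))
E
```

```text
t 5.25 pos [0.5741 0.2529 0.1059] F [-0.2 -0.8  1.1] gap -0.0
shift [-0.022  0.022  0.095] turn [-0.     0.     0.002]
```

View pics/a.png

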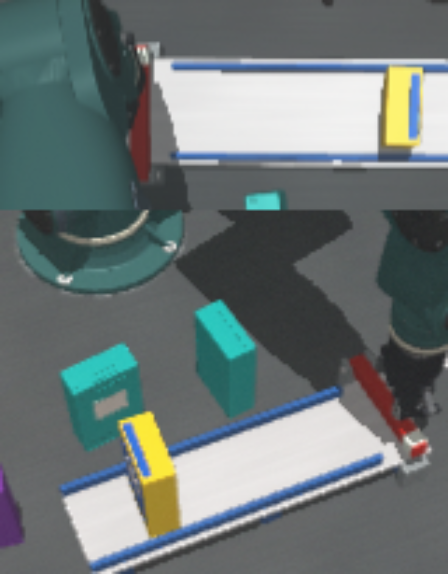

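The bar is almost down, with its tip at the rest block. I'll press it to the end stop.

{"name": "apply_moves", "arguments": {
  "targets": [
    [-0.01,0.03,0.03,0,0,0],
    [-0.01,0.03,0.06,0,0,0],
    [-0.01,0.03,0.09,0,0,0],
    [-0.01,0.03,0.1,0,0,0],
    [-0.01,0.03,0.11,0,0,0],
    [-0.01,0.03,0.12,0,0,0],
    [-0.01,0.03,0.12,0,0,0]
  ]
}}

```text
clock: 6.22
position: [0.5798, 0.2511, 0.0864]
tcp_rot: [0.703, 0.711, 0.001, 0.001]
wrist_force: [-13.3, -4.2, 40.1]
finger_gap: 0.0002
grasp_force: 20.0
```

{"name": "apply_moves", "arguments": {
  "targets": [
    [0,0,-0.25,0,0,0],
    [0,0,-0.5,0,0,0],
    [0,0,-0.8,0,0,0],
    [0,0,-1,0,0,0],
    [-0.2,-0.05,-1,0,0,0],
    [-0.5,-0.1,-1,0,0,0],
    [-0.8,-0.15,-1,0,0,0],
    [-1,-0.18,-1,0,0,0],
    [-1,-0.18,-1,0,0,0]
  ]
}}

```text
clock: 7.35
position: [0.5456, 0.0484, 0.2836]
tcp_rot: [0.704, 0.71, 0.0, 0.0]
wrist_force: [0.6, 0.0, -0.7]
finger_gap: -0.0001
grasp_force: 0.0
```

{"name": "apply_moves", "arguments": {
  "targets": [
    [-0.3,0,0,0,0,0],
    [-0.6,0,0,0,0,0],
    [-1,0,0,0,0,0],
    [-1,0,0,0,0,0],
    [-1,0,0,0,0,0]
  ],
  "gripper": 0.4
}}

```text
clock: 7.98
position: [0.5484, -0.1495, 0.2831]
tcp_rot: [0.704, 0.711, 0.0, -0.0]
wrist_force: [-0.6, 0.1, 1.0]
finger_gap: 0.0514
grasp_force: 0.0
```

```bash
python3 go.py .5455 -.175 .19 1.5807; python3 - <<'E'
from h import *
t=optics.read_camera("top");s=optics.read_camera("scene")
cv2.imwrite("pics/b.png",cv2.resize(np.vstack([t[160:235,200:400],s[110:240,240:440]])[:,:,::-1],None,fx=2.8,fy=2.8))
E
```

```text
t 7.975 pos [ 0.5484 -0.1495  0.2831] F [-0.6  0.1  1. ] gap 0.051
shift [-0.128 -0.016  0.465] turn [-0.    -0.001  0.   ]
```

View pics/b.png

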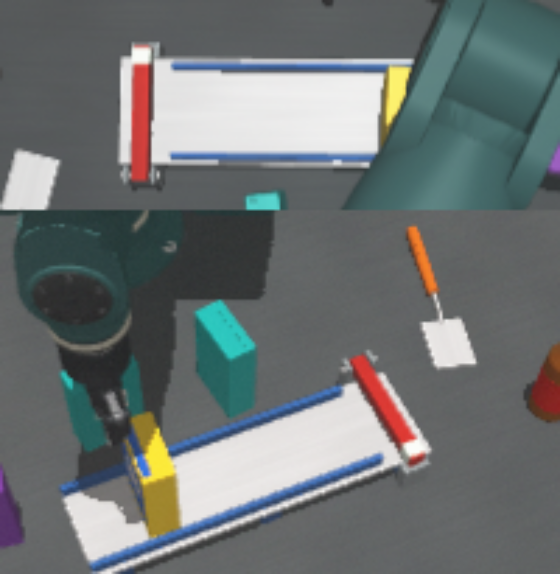

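The bar lies fully across and the carton still stands. Now I'll go in behind it.

{"name": "apply_moves", "arguments": {
  "targets": [
    [-0.16,-0.015,0,0,0,0],
    [-0.16,-0.015,0,0,0,0],
    [-0.16,-0.015,0.25,0,0,0],
    [-0.16,-0.015,0.5,0,0,0],
    [-0.16,-0.015,0.5,0,0,0],
    [-0.1,-0.015,0.5,0,0,0],
    [-0.05,-0.015,0.5,0,0,0],
    [0,-0.015,0.5,0,0,0]
  ]
}}

```text
clock: 9.07
position: [0.5458, -0.1485, 0.1846]
tcp_rot: [0.703, 0.711, 0.0, 0.001]
wrist_force: [-0.1, 0.0, -0.4]
finger_gap: 0.0512
grasp_force: 0.0
```

{"name": "apply_moves", "arguments": {
  "targets": [
    [0.03,0,0,0,0,0],
    [0.06,0,0,0,0,0],
    [0.09,0,0,0,0,0],
    [0.12,0,0,0,0,0],
    [0.15,0,0,0,0,0],
    [0.18,0,0,0,0,0],
    [0.21,0,0,0,0,0],
    [0.24,0,0,0,0,0],
    [0.265,0,0,0,0,0],
    [0.29,0,0,0,0,0]
  ]
}}

```text
clock: 10.32
position: [0.5445, -0.091, 0.1833]
tcp_rot: [0.703, 0.711, -0.0, -0.0]
wrist_force: [0.1, 0.6, -0.1]
finger_gap: 0.0513
grasp_force: 0.0
```

{"name": "apply_moves", "arguments": {
  "targets": [
    [0.02,0,0,0,0,0],
    [0.04,0,0,0,0,0],
    [0.04,0,0,0,0,0],
    [0.04,0,0,0,0,0]
  ]
}}

```text
clock: 10.82
position: [0.5445, -0.0835, 0.1833]
tcp_rot: [0.703, 0.711, -0.0, 0.0]
wrist_force: [-0.4, 0.1, 0.1]
finger_gap: 0.0511
grasp_force: 0.0
```

```bash
python3 - <<'E'
from h import *
t=optics.read_camera("top");s=optics.read_camera("scene")
cv2.imwrite("pics/c.png",cv2.resize(np.vstack([t[160:235,200:400],s[110:240,240:440]])[:,:,::-1],None,fx=2.8,fy=2.8))
E
```

```text
(no output)
```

View pics/c.png

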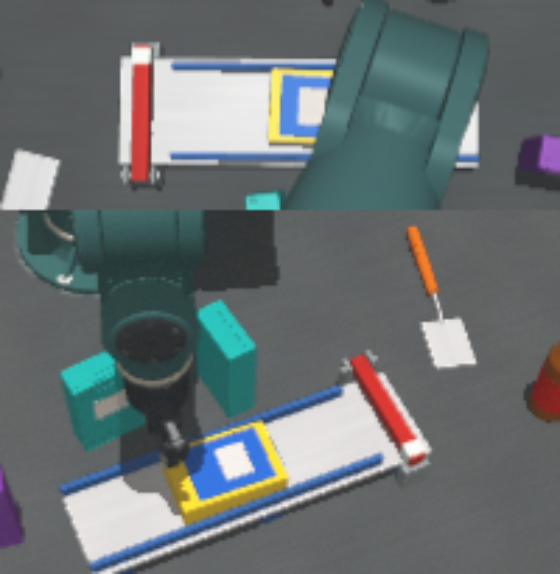

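The carton lies flat, label up, with its front edge at top pixel column ≈296. Now I'll measure that edge and its squareness.

```bash
cat > edge.py <<'E'
from h import *
t=optics.read_camera("top"); m=mask(t,(20,100,80),(35,255,255),(245,180,345,218))
P=[]
for v in range(189,210):
    u=np.where(m[v])[0]
    if len(u): P.append(onz("top",(u[0]-.5,v),.085)[:2])
P=np.array(P); k=np.polyfit(P[:,0],P[:,1],1); yc=np.polyval(k,.5445)
v,u=np.where(m); print("front y",yc,"slope",k[0],"vs bed .0099; rows",len(P),"gap to bar",.2375-yc, "x span",onz("top",(300,v.max()),.085)[0],onz("top",(300,v.min()),.085)[0])
E
python3 edge.py; python3 go.py .5445 -.15 .075 1.5807
```

```text
front y 0.0699949013958668 slope -0.04054485182057695 vs bed .0099; rows 21 gap to bar 0.1675050986041332 x span 0.5024434367416938 0.601993947397015
t 10.975 pos [ 0.5445 -0.0835  0.1833] F [ 0.1 -0.4  0.4] gap 0.051
shift [-0.332 -0.003  0.541] turn [0.    0.    0.002]
```

{"name": "apply_moves", "arguments": {
  "targets": [
    [-0.15,0.02,0,0,0,0],
    [-0.3,0.02,0,0,0,0],
    [-0.3,0.02,0.15,0,0,0],
    [-0.3,0.02,0.35,0,0,0],
    [-0.3,0.02,0.54,0,0,0],
    [-0.3,0.02,0.54,0,0,0],
    [-0.25,0.02,0.54,0,0,0],
    [-0.2,0.02,0.54,0,0,0],
    [-0.15,0.02,0.54,0,0,0],
    [-0.12,0.02,0.54,0,0,0]
  ]
}}

```text
clock: 12.22
position: [0.5489, -0.1065, 0.0758]
tcp_rot: [0.703, 0.711, 0.0, 0.0]
wrist_force: [0.1, -0.9, -0.5]
finger_gap: 0.0513
grasp_force: 0.0
```

{"name": "apply_moves", "arguments": {
  "targets": [
    [0.03,0,0,0,0,0],
    [0.06,0,0,0,0,0],
    [0.1,0,0,0,0,0],
    [0.14,0,0,0,0,0],
    [0.18,0,0,0,0,0],
    [0.22,0,0,0,0,0],
    [0.26,0,0,0,0,0],
    [0.3,0,0,0,0,0],
    [0.34,0,0,0,0,0],
    [0.38,0,0,0,0,0]
  ]
}}

```text
clock: 13.48
position: [0.5479, -0.0308, 0.0753]
tcp_rot: [0.703, 0.711, -0.0, -0.0]
wrist_force: [-0.1, -0.4, -0.8]
finger_gap: 0.0515
grasp_force: 0.6
```

```bash
python3 edge.py; python3 go.py .5445 -.15 .075 1.5807
```

```text
front y 0.12867516093710843 slope 0.025890769083921236 vs bed .0099; rows 21 gap to bar 0.10882483906289156 x span 0.4986332589826642 0.5943015524691022
t 13.525 pos [ 0.5478 -0.03    0.0753] F [0.3 0.4 0.2] gap 0.051
shift [-0.6   -0.023  0.001] turn [-0.    -0.001  0.003]
```

{"name": "apply_moves", "arguments": {
  "targets": [
    [0.04,0,0,0,0,0],
    [0.08,0,0,0,0,0],
    [0.12,0,0,0,0,0],
    [0.16,0,0,0,0,0],
    [0.2,0,0,0,0,0],
    [0.24,0,0,0,0,0],
    [0.28,0,0,0,0,0],
    [0.32,0,0,0,0,0],
    [0.36,0,0,0,0,0],
    [0.4,0,0,0,0,0]
  ]
}}

```text
clock: 14.78
position: [0.547, 0.0492, 0.0753]
tcp_rot: [0.703, 0.711, -0.0, -0.0]
wrist_force: [0.2, -1.4, 1.0]
finger_gap: 0.0515
grasp_force: 0.8
```

```bash
python3 edge.py; python3 go.py .5445 -.15 .075 1.5807
```

```text
front y 0.20914023242899626 slope 0.029768014105985313 vs bed .0099; rows 21 gap to bar 0.028359767571003724 x span 0.4986332589826642 0.5943015524691022
t 14.825 pos [0.547  0.0499 0.0753] F [-0.2  0.9 -0.3] gap 0.051
shift [-0.999 -0.024  0.001] turn [ 0.    -0.001  0.003]
```

{"name": "apply_moves", "arguments": {
  "targets": [
    [0.015,0,0,0,0,0],
    [0.03,0,0,0,0,0],
    [0.045,0,0,0,0,0],
    [0.06,0,0,0,0,0],
    [0.072,0,0,0,0,0],
    [0.084,0,0,0,0,0],
    [0.094,0,0,0,0,0],
    [0.104,0,0,0,0,0],
    [0.112,0,0,0,0,0],
    [0.12,0,0,0,0,0]
  ]
}}

```text
clock: 16.08
position: [0.5468, 0.0727, 0.0753]
tcp_rot: [0.703, 0.711, 0.0, 0.0]
wrist_force: [0.0, -1.9, 0.5]
finger_gap: 0.0514
grasp_force: 0.8
```

{"name": "apply_moves", "arguments": {
  "targets": [
    [0.005,0,0,0,0,0],
    [0.01,0,0,0,0,0],
    [0.015,0,0,0,0,0],
    [0.015,0,0,0,0,0]
  ]
}}

```text
clock: 16.58
position: [0.5467, 0.0758, 0.0753]
tcp_rot: [0.703, 0.711, 0.0, -0.0]
wrist_force: [-0.4, -1.2, 0.1]
finger_gap: 0.0512
grasp_force: 0.1
```

```bash
python3 edge.py; python3 go.py .5445 .086 .075 1.5807
```

```text
front y 0.23533682524436553 slope -0.004181674660809571 vs bed .0099; rows 21 gap to bar 0.0021631747556344616 x span 0.4986332589826642 0.5943015524691022
t 16.625 pos [0.5467 0.0758 0.0753] F [-0.1  0.6  0.6] gap 0.051
shift [ 0.051 -0.011  0.001] turn [-0.    -0.001  0.002]
```

Still no contact force, so I'll continue in steps of about 1 mm.

{"name": "apply_moves", "arguments": {
  "targets": [
    [0.004,0,0,0,0,0],
    [0.008,0,0,0,0,0],
    [0.012,0,0,0,0,0],
    [0.012,0,0,0,0,0]
  ]
}}

```text
clock: 17.12
position: [0.5467, 0.0782, 0.0753]
tcp_rot: [0.703, 0.711, 0.0, -0.0]
wrist_force: [0.3, 0.6, 0.2]
finger_gap: 0.0511
grasp_force: 0.2
```

{"name": "apply_moves", "arguments": {
  "targets": [
    [0.004,0,0,0,0,0],
    [0.008,0,0,0,0,0],
    [0.008,0,0,0,0,0]
  ]
}}

```text
clock: 17.5
position: [0.5466, 0.0786, 0.0753]
tcp_rot: [0.703, 0.711, -0.001, 0.001]
wrist_force: [-2.0, -10.4, -0.0]
finger_gap: 0.0512
grasp_force: 5.3
```

There's a firm gentle contact of 10 N at the expected place. I'll back off, lift, and move the arm out of the view.

{"name": "apply_moves", "arguments": {
  "targets": [
    [-0.05,0,0,0,0,0],
    [-0.15,0,0,0,0,0],
    [-0.3,0,0,0,0,0],
    [-0.35,0,-0.2,0,0,0],
    [-0.4,0,-0.5,0,0,0],
    [-0.5,0,-0.9,0,0,0],
    [-0.8,0,-1,0,0,0],
    [-1,0,-1,0,0,0],
    [-1,0,-1,0,0,0]
  ]
}}

```text
clock: 18.62
position: [0.5488, -0.1243, 0.2756]
tcp_rot: [0.705, 0.709, 0.0, 0.001]
wrist_force: [-0.0, 0.8, -0.1]
finger_gap: 0.0515
grasp_force: 0.0
```

{"name": "apply_moves", "arguments": {
  "targets": [
    [-0.2,-0.1,0,0,0,0],
    [-0.5,-0.3,0,0,0,0],
    [-0.7,-0.5,0,0,0,0],
    [-0.8,-0.6,0,0,0,0],
    [-0.8,-0.6,0,0,0,0],
    [-0.8,-0.6,0,0,0,0]
  ]
}}

```text
clock: 19.38
position: [0.4307, -0.2813, 0.2752]
tcp_rot: [0.703, 0.711, 0.0, -0.0]
wrist_force: [-0.8, -0.4, 0.1]
finger_gap: 0.0513
grasp_force: 0.0
```

```bash
python3 edge.py; python3 - <<'E'
from h import *
t=optics.read_camera("top");s=optics.read_camera("scene")
cv2.imwrite("pics/d.png",cv2.resize(np.vstack([t[160:260,200:400],s[110:240,240:440]])[:,:,::-1],None,fx=2.6,fy=2.6))
m=mask(t,(20,100,80),(35,255,255),(245,180,345,218))
c=cv2.convexHull(np.vstack(cv2.findContours(m,0,1)[0])); q=cv2.minAreaRect(c)
print(q,[onz("top",p,.085).round(3) for p in cv2.boxPoints(q)])
E
```

```text
front y 0.23600430471394973 slope 0.03106240547778305 vs bed .0099; rows 21 gap to bar 0.0014956952860502581 x span 0.4986332589826642 0.5943015524691022
((272.0, 198.5), (25.0, 38.0), 90.0) [array([0.591, 0.236, 0.085]), array([0.594, 0.09 , 0.085]), array([0.498, 0.087, 0.085]), array([0.495, 0.233, 0.085])]
```

View pics/d.png

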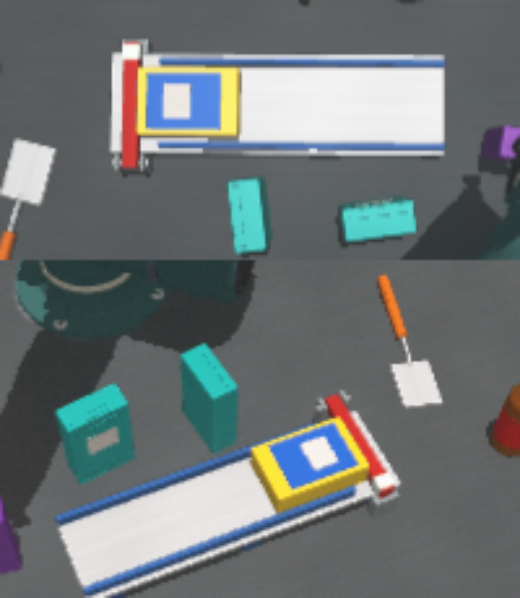

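The carton lies label up and square against the lying red bar, with its end at top pixel column ≈252. The hand is clear and nothing else has moved.

```bash
python3 -c "
from bench import r; print(r.hand_in())"
```

```text
the job is handed in; nothing more can be done
None
```

The job is handed in: the red bar is fully down, the yellow carton lies label up with its end square against it (final push about 10 N), the hand is clear, and it took about 20 s of the 61 s allowed.

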